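# Set a sprung prop pole to its length mark and lock it

## Robot

A 6-joint arm with a two-finger parallel gripper is mounted at the origin on the work surface. World frame = base frame: x ahead of the robot, y to its left, z up, the work surface at z = 0. Lengths are in mm, angles in degrees, forces in N, time in s.
With the tool pointing down it reaches from about 275 to 825 mm from the base axis. Payload 5.2 kg.
Tool frame: the origin (TCP) lies between the finger pads; the fingertips stand 25 mm ahead of it and the grasp point (between the pads) lies 6 mm ahead of it; x points along the fingers, y is the direction in which the jaws open and shut, and the axes are right-handed (so a half turn about x gives the same grasp; the last joint's range is limited). The gripper opens to 93 mm and grips with 3 to 60 N. Pads are 15 mm wide; open, the fingers measure 128 mm over their backs; the gripper's body (75 mm by 188 mm) begins 65 mm behind the grasp point.
Start: joints at [-75.963, 14.817, 87.949, -0, 77.235, -11.62], TCP at [238.161, -495.766, 243.653] pointing down, gripper open.
Joint ranges: [-179.93, 179.93], [-52.35, 119.4], [10.71, 147.94], [-69.91, 249.91], [12.55, 155.21], [-178.61, 178.61]. Speed limits (degrees/s): [147.25, 147.25, 180, 180, 180, 180].

## Interface

Orientations are given as a 3x3 rotation matrix whose columns are the frame's x, y, z axes.
In Python, from workcell import telemetry, imaging, order gives the robot as it stands.
- The arm moves only by the tool step_arm, never from a script. Its argument "rows" is a list of rows, each an object of numbers: "wx", "wy", "wz": the turn, a rotation vector about the tool's x, y, z in rad; "dx", "dy", "dz": the shift along the tool's x, y, z in cm; "fingers": the finger opening in cm, from 0 to 9.3. In form: [{"wx": .., "wy": .., "wz": .., "dx": .., "dy": .., "dz": .., "fingers": ..}, ...]. A call has 1 to 20 rows; each row shifts and turns the commanded pose from where the row before left it, along the tool's axes as they then stand; what a row does not reach is not made up. A row lasts 1/10 s, in which the tool goes at most 50 mm and 8.59 degrees, less where a joint would pass 70% of its speed; a pose out of reach is approached as far as the arm can. A call with a gripper value outside its range is refused whole. The fingers move at their own pace and stop on an object; "grip_force" is the grip in N (left out, the last holds). Time passes only in rows, so rows that do not move let the fingers close. It gives the time, the measured TCP pose, the force and the opening at its end, in the units of the state.
- telemetry.get_state(): the state, without advancing time (a new reading comes with each control period).
- imaging.get_image(name): name is "scene" or "top"; returns a dict with "pixels" (400x640x3 uint8, red, green, blue), "range_z" (400x640 float32, mm along the optical axis (not along the pixel's ray), 0 where there is no reading), "camera_matrix" (3x3 intrinsics, pixels), "origin" and "rotation" of the camera in the world. Camera axes: x right, y down, z forward; pixel columns grow to the right and rows downward; lengths in mm; the calibration is good to about 2 mm. A picture is of the moment at which its call begins.
- order.close_job(): hands the job in, once; it reports no verdict.
The state is a dict: "time_s": time; "joint_pos": joint angles; "qvel": joint speeds; "effort": joint torques, N m; "tool_pos": TCP position; "eef_rot": TCP orientation; "wrist_force": force on the tool from outside, world axes, zero at the start; "moment": the same for the moment, N m; "grip_width": finger opening in mm.
Only numpy, scipy, OpenCV 4.12 (cv2) and the standard library are available. Lean on these libraries where they do the work, as an engineer would, in place of code of your own. Each camera call takes 0.05 s, during which the arm holds its last target.

## Task

Push the aluminium T-head of the sprung prop pole fully home, then let it come back until its centre line is level with the yellow marker. Keep it held at the marker while you slide the red cam lever across until it lies fully closed, straight along the pole, and finish still holding the head at the marker with the lever closed. Leave the paint tin, tape roll and brush where they are.

Things in the scene. Friction and masses are not known exactly. Their poses are not given: they have to be found in the camera images.
- prop: Short telescopic prop pole (blue tube 38 mm thick) in a wooden cradle board fixed to the bench. Origin: on the bench, below the mouth of the black collar. x runs along the pole, away from the robot at yaw 0: the way the head is pushed in; y left, z up. Board top z 14 mm (y -55 to 55, x -170 to 330). Collar: x 0 to 50, y -28 to 28, up to z 67.
- head: Aluminium T-head: upright crossbar plate 14 mm thick (x), 240 wide (y), 44 high, on a 26 mm round leg sliding into the collar. Origin: plate centre; axes as prop's. Let go, it springs out to x -113, y 0, z 42 mm in prop's frame (plate z 20 to 64). It goes 60 mm along prop's +x to a hard stop (fully home, x -53). Can be pushed on its -x face or pinched from above anywhere along its width.
- head_left (a point): Centre of the plate's thickness, half-way up, 97 mm left (+y) of the head's centre, 23 mm from the crossbar's left end: a spot outside the open lever. The head's spring pushes it back to prop's -x with about 3 N when out and 7.5 N when home; it springs back if let go, even with the lever closed.
- head_right (a point): Right (-y) end of the head's black centre line, on the plate's top edge (120 mm right of the head's centre, 22 mm above it). The head is at the marker when this is level with mark along prop's x.
- mark (a point): Inner top edge of the yellow marker blade (5 mm thick along the pole, its top 66 mm above the bench), fixed on a rail just beyond the head's right end (rail top z 16 mm, prop y -163 to -137). Axes as prop's. It shows where the head's centre line must be: 18 to 42 mm in from fully out.
- lever (a joint): Red cam lever, rad: 0 = fully closed against a stop, straight along the pole. Starts open at 0.3 to 0.42, swung to prop's left (+y); push its outer (left) side towards the pole to close it. It stays where left and takes about 2 N at the crossbar. Fingers reaching down on the crossbar outside (left of) the lever and sliding along the crossbar towards the pole carry the lever with them.
- lever_pivot (a point): Vertical pin about which the lever turns, on top of the collar at prop x +15 mm, y 0, 76 mm above the bench. The lever bar is 18 mm wide, spans 68 to 84 mm above the bench and passes just above the crossbar; when closed, its left side is 9 mm left of the pole's centre line.
- lever_tip (a point): Free end of the lever (black sleeve), 170 mm from its pin, 76 mm above the bench.
- tin: Bystander: small closed paint tin, 84 mm across, 100 mm high, origin at its underside.
- tape: Bystander: blue roll of tape lying flat, 104 mm across, 45 mm high, origin at its underside.
- brush: Bystander: paint brush lying flat, 200 mm long.

How it is judged:
By the outcome, as a careful person would: the job done as asked, in the order asked, and still so for the second after the job is handed in, while the arm keeps its last pose, push and grip.
It also fails if it takes over 58 s, if anything falls off the work surface, if the arm or the gripper's body presses on something with over 40 N, if the wrist force passes 120 N, or if a joint passes its speed limit or range.

## Working session

There is one attempt and no reset: what is moved stays moved. The work goes in short steps, Python scripts to look and compute and a tool call to move; the robot and the scene stay as the last step left them, time stands still between calls to the robot, and variables do not carry over. Pictures are saved under pics/ and viewed, and the job is handed in when it is done.

Besides the shell and the picture viewer there is one more tool, called after ">>>" as name([rows], argument=value, ...), one row to a line, values as JSON. step_arm: Moves the arm, as the interface text tells. Its arguments: {"type":"object","properties":{"rows":{"type":"array"},"grip_force":{"type":"number"}},"required":["rows"]}

```bash
mkdir -p pics; ls
python3 - <<'E'
from workcell import telemetry, imaging
import cv2,numpy as np,pickle
for n in("scene","top"):
    d=imaging.get_image(n); cv2.imwrite(f"pics/{n}0.png",d["pixels"][:,:,::-1]); pickle.dump(d,open(n+"0.pkl","wb"))
    print(n,d["camera_matrix"],d["origin"],d["rotation"])
print(telemetry.get_state())
E
```

```text
pics
scene [[365.74453594   0.         319.74196791]
 [  0.         365.74453594 199.5038654 ]
 [  0.           0.           1.        ]] [1149.15599876 -257.15907483  716.86462769] [[ 0.38760414  0.65999262 -0.64356256]
 [ 0.92177025 -0.26982056  0.27845372]
 [ 0.01013099 -0.70114664 -0.71294513]]
top [[367.90406168   0.         316.12702481]
 [  0.         367.90406168 202.68152946]
 [  0.           0.           1.        ]] [ 486.17918799    7.83611692 1156.02949394] [[-0.01587859 -0.99730984  0.07156082]
 [-0.99983864  0.01523599 -0.0095167 ]
 [ 0.0084008  -0.07170038 -0.99739084]]
{'time_s': 0.1, 'joint_pos': array([-7.59640150e+01,  1.48543840e+01,  8.80050456e+01, -9.71571854e-04,
        7.72349062e+01, -1.16184776e+01]), 'qvel': array([ 0.06273005, -0.07986072, -0.22357321, -0.06866851,  0.03558878,
        0.01607035]), 'effort': array([ 2.22487994e-03, -4.38212943e+01, -2.84644032e+01,  7.21800537e-02,
        3.61846935e-02, -6.34595744e-05]), 'tool_pos': array([ 238.03071779, -495.31609107,  242.90571389]), 'eef_rot': array([[-4.15364480e-04,  4.32945846e-01, -9.01419837e-01],
       [ 1.59330055e-03, -9.01418484e-01, -4.32945930e-01],
       [-9.99998644e-01, -1.61606309e-03, -3.15395636e-04]]), 'wrist_force': array([-0.64776361, -0.57630622,  0.4787208 ]), 'moment': array([-0.02563968, -0.01836149,  0.01934534]), 'grip_width': 92.89649849368901}
```

View pics/scene0.png

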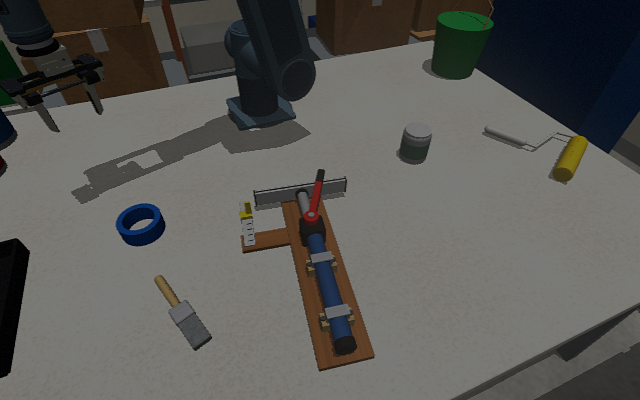

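View pics/top0.png

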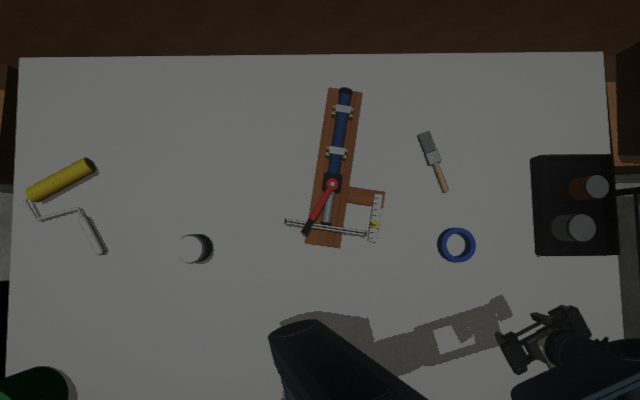

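The scene view shows the prop with its T-head at about (300,190), the lever at (315,195) and the yellow marker at (247,210). In the top view the head is a bar from (286,221) to (368,234), the pivot is at (332,184) and the marker is near (376,225). I'll zoom in next.

```bash
cat > h.py <<'E'
import numpy as np,cv2,pickle
def ray(d,u,v,z):
    K=d["camera_matrix"];u=np.atleast_1d(u).astype(float);v=np.atleast_1d(v).astype(float)
    r=np.stack([(u-K[0,2])/K[0,0],(v-K[1,2])/K[1,1],np.ones_like(u)])
    w=np.array(d["rotation"])@r; o=np.array(d["origin"])
    return (o[:,None]+w*((z-o[2])/w[2])).T
def pts(d):
    v,u=np.mgrid[0:400,0:640];K=d["camera_matrix"];Z=d["range_z"]
    p=np.stack([(u-K[0,2])/K[0,0]*Z,(v-K[1,2])/K[1,1]*Z,Z],-1)
    return p@np.array(d["rotation"]).T+np.array(d["origin"])
def proj(d,P):
    c=(np.atleast_2d(P)-d["origin"])@np.array(d["rotation"]); q=c@np.array(d["camera_matrix"]).T; return q[:,:2]/q[:,2:]
E
python3 - <<'E'
from h import *
t=pickle.load(open("top0.pkl","rb"));s=pickle.load(open("scene0.pkl","rb"))
for n,d,(x0,x1,y0,y1) in(("t",t,(270,400,80,260)),("s",s,(230,390,160,370))):
    im=d["pixels"][y0:y1,x0:x1,::-1]; cv2.imwrite(f"pics/{n}crop.png",cv2.resize(im,None,fx=590/(y1-y0),fy=590/(y1-y0),interpolation=cv2.INTER_CUBIC))
    hsv=cv2.cvtColor(d["pixels"],cv2.COLOR_RGB2HSV);H,S,V=[hsv[...,i] for i in range(3)]
    P=pts(d); box=np.zeros((400,640),bool);box[y0:y1,x0:x1]=1
    for nm,m in(("red",((H<6)|(H>174))&(S>170)&(V>60)),("blue",(H>105)&(H<125)&(S>110)),("yel",(H>22)&(H<33)&(S>170)&(V>100))):
        m=m&box;v,u=np.nonzero(m)
        if len(u)<3: print(n,nm,len(u));continue
        Q=P[m];print(n,nm,len(u),u.min(),u.max(),v.min(),v.max(),"mean px",u.mean(),v.mean(),"P med",np.median(Q,0),"zmax",np.percentile(Q[:,2],[5,50,95]))
        c=Q[:,:2]-Q[:,:2].mean(0);w=np.linalg.svd(c,full_matrices=0)[2][0];print("   dir deg",np.degrees(np.arctan2(w[1],w[0])),Q.mean(0), Q.min(0),Q.max(0))
E
```

```text
t red 270 310 337 178 219 mean px 323.4962962962963 198.0814814814815 P med [576.51199586 -22.96814481  83.66223394] zmax [80.32063877 83.66223394 86.90007933]
   dir deg 148.9244138870865 [576.3630826  -24.20810591  83.40860884] [515.64049177 -64.68249146  15.12907619] [634.97042906  16.13557952  89.66559404]
t blue 657 329 349 93 173 mean px 338.79299847793 134.0441400304414 P med [776.0179937  -73.86086979  58.37044225] zmax [51.42911416 58.37044225 62.50237981]
   dir deg 169.9890302668398 [771.75390968 -74.40537364  62.82850416] [ 486.17918799 -108.87282884   45.51404207] [ 901.12280031    7.83611692 1156.02949394]
t yel 0
s red 296 304 321 181 221 mean px 313.7939189189189 202.73986486486487 P med [584.49542495 -28.16389642  84.59455177] zmax [82.34331446 84.59455177 86.73253664]
   dir deg -31.238181415179294 [581.69709598 -26.89523997  84.3219571 ] [513.74972393 -66.86675608  12.37733402] [635.0928553   16.53162736  87.61195537]
s blue 1379 307 351 233 339 mean px 328.610587382161 287.30746918056565 P med [792.93092254 -80.36256685  58.77656293] zmax [51.61310123 58.77656293 61.89491407]
   dir deg -11.47540039521937 [790.04982249 -80.56026202  60.73970436] [ 651.61326464 -257.15907483   19.09068326] [1149.15599876  -30.65586616  716.86462769]
s yel 48 240 251 202 217 mean px 244.72916666666666 213.02083333333334 P med [ 502.82601382 -184.42698207   26.3173114 ] zmax [24.49754954 26.3173114  65.89018427]
   dir deg -127.54646076336941 [ 501.06310531 -183.50764583   29.49937205] [ 488.61914427 -195.01745101   23.48238975] [ 511.3361906  -168.25016373   67.72959679]
```

View pics/tcrop.png

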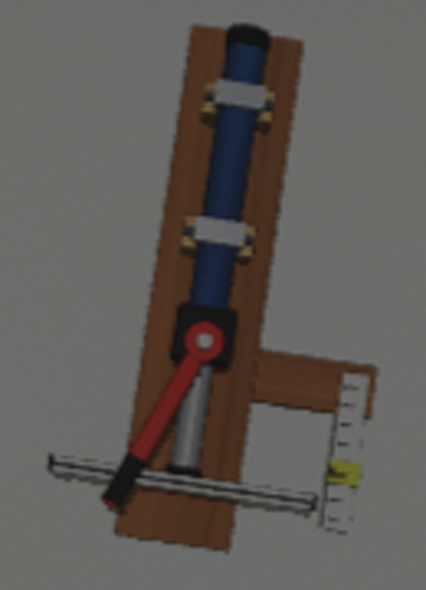

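View pics/scrop.png

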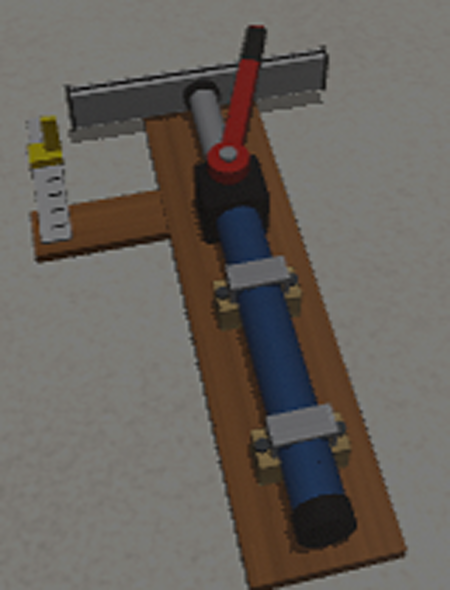

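Run:
```python
from h import *
t=pickle.load(open("top0.pkl","rb"));s=pickle.load(open("scene0.pkl","rb"))
for n,d,(x0,x1,y0,y1) in(("t",t,(270,400,80,260)),("s",s,(230,390,160,370))):
    hsv=cv2.cvtColor(d["pixels"],cv2.COLOR_RGB2HSV);H,S,V=[hsv[...,i] for i in range(3)]
    P=pts(d); box=np.zeros((400,640),bool);box[y0:y1,x0:x1]=1
    b=box&(H>105)&(H<125)&(S>110)&(P[...,2]>53)&(P[...,2]<66)
    Q=P[b]; # top ridge
    bins=np.arange(640,910,20);cs=[]
    for a in bins:
        q=Q[(Q[:,0]>=a)&(Q[:,0]<a+20)]
        if len(q)>8: cs.append([q[:,0].mean(),(np.percentile(q[:,1],3)+np.percentile(q[:,1],97))/2])
    cs=np.array(cs);f=np.polyfit(cs[:,0],cs[:,1],1);print(n,"tube yaw",np.degrees(np.arctan(f[0])),f)
    red=((H<6)|(H>174))&(S>170)&(V>60)&box
    v,u=np.nonzero(red);L=ray(d,u,v,84)
    # lever centreline
    print(" red plane pts max x",L[L[:,0].argmax()], L[L[:,0].argmin()])
    nh=L[L[:,0]<600]; 
    w=np.linalg.svd(nh[:,:2]-nh[:,:2].mean(0),full_matrices=0)[2][0]; w=w*np.sign(-w[0]); print(" lever dir",np.degrees(np.arctan2(w[1],w[0])),nh[:,:2].mean(0))
    m=box&(P[...,2]>58)&(P[...,2]<69)&(P[...,0]<545)&(S<60)
    Q=P[m]; 
    print(" plate n",len(Q),Q.min(0) if len(Q) else '',Q.max(0) if len(Q) else '')
    if len(Q)>5:
        f=np.polyfit(Q[:,1],Q[:,0],1);print(" plate line",f,np.degrees(np.arctan(f[0])), "ends y",Q[:,1].min(),Q[:,1].max())
    # board: brown
    br=box&(H>4)&(H<18)&(S>100)&(P[...,2]<22)&(P[...,2]>5)
    Q=P[br];print(" board",len(Q),cv2.minAreaRect(Q[:,:2].astype(np.float32)))
```

```text
t tube yaw -9.259886815976682 [-0.16303748 49.98925863]
 red plane pts max x [635.0873394  -47.22012123  84.        ] [515.55250796   4.55734274  84.        ]
 lever dir 149.0336910124025 [558.16984093 -13.26158346]
 plate n 366 [ 466.33001493 -149.77030883   58.04655942] [533.50894493  90.78111893  68.05110401]
 plate line [1.66863587e-01 4.98074363e+02] 9.473299650275901 ends y -149.7703088347143 90.78111893128407
 board 3437 ((672.2796630859375, -116.24266052246094), (221.3295440673828, 496.679443359375), 80.49935913085938)
s tube yaw -9.484324809554769 [-0.16706138 53.42992293]
 red plane pts max x [634.90930593 -53.22819435  84.        ] [513.16934875   6.86184855  84.        ]
 lever dir 148.66093548058473 [559.19982895 -13.48218084]
 plate n 467 [ 464.33022178 -180.84892255   58.02208522] [519.92736238  92.01263528  68.26911283]
 plate line [1.63666755e-01 4.99376134e+02] 9.29500447057551 ends y -180.84892254613607 92.01263528171307
 board 5228 ((700.3599853515625, -121.24530029296875), (222.8057098388672, 445.3389892578125), 80.62523651123047)
```

Run:
```python
from h import *
t=pickle.load(open("top0.pkl","rb"));s=pickle.load(open("scene0.pkl","rb"))
print("pivot",ray(t,270+204/3.278,80+341/3.278,87),ray(s,230+228/2.81,160+154/2.81,87))
print("ends t",ray(t,[270+48/3.278,270+316/3.278],[80+464/3.278,80+503/3.278],64))
print("ends s",ray(s,[230+326/2.81,230+69/2.81],[160+50/2.81,160+89/2.81],64))
a=cv2.resize(t["pixels"][205:245,345:395,::-1],None,fx=14,fy=14,interpolation=cv2.INTER_CUBIC)
b=cv2.resize(s["pixels"][190:230,230:280,::-1],None,fx=14,fy=14,interpolation=cv2.INTER_CUBIC)
cv2.imwrite("pics/mt.png",cv2.convertScaleAbs(a,alpha=1.8));cv2.imwrite("pics/ms.png",cv2.convertScaleAbs(b,alpha=1.5))
for d,n in((t,"t"),(s,"s")):
    P=pts(d);hsv=cv2.cvtColor(d["pixels"],cv2.COLOR_RGB2HSV);H,S,V=[hsv[...,i] for i in range(3)]
    m=(H>20)&(H<35)&(S>130)&(P[...,0]<540)&(P[...,0]>450)&(P[...,1]<-130)&(P[...,1]>-220)
    Q=P[m];v,u=np.nonzero(m)
    print(n,len(Q))
    for q,x,y in zip(Q,u,v):
        if q[2]>45: print(x,y,q.round(0))
```

```text
pivot [[616.86046697 -50.34032857  87.        ]] [[618.91812588 -48.91861079  87.        ]]
ends t [[ 509.91242128   91.58425197   64.        ]
 [ 470.9159682  -150.01082748   64.        ]]
ends s [[ 511.57747549   93.98590301   64.        ]
 [ 471.06349494 -145.25016279   64.        ]]
t 57
372 222 [ 505. -168.   60.]
372 223 [ 502. -168.   62.]
373 223 [ 501. -170.   69.]
374 223 [ 501. -173.   65.]
375 223 [ 501. -176.   67.]
376 223 [ 501. -179.   66.]
373 224 [ 499. -173.   45.]
374 224 [ 499. -174.   57.]
375 224 [ 498. -176.   66.]
376 224 [ 498. -179.   67.]
s 139
248 201 [ 500. -170.   67.]
249 201 [ 497. -167.   63.]
244 202 [ 497. -179.   65.]
245 202 [ 499. -177.   66.]
246 202 [ 502. -175.   68.]
247 202 [ 502. -173.   66.]
248 202 [ 503. -171.   66.]
249 202 [ 504. -168.   66.]
245 203 [ 501. -178.   64.]
246 203 [ 503. -176.   65.]
247 203 [ 504. -174.   65.]
248 203 [ 503. -171.   63.]
249 203 [ 504. -169.   63.]
245 204 [ 503. -179.   62.]
246 204 [ 505. -177.   64.]
247 204 [ 502. -174.   60.]
248 204 [ 504. -172.   61.]
249 204 [ 502. -169.   57.]
245 205 [ 500. -179.   56.]
246 205 [ 500. -176.   55.]
247 205 [ 503. -174.   57.]
248 205 [ 504. -172.   57.]
249 205 [ 504. -170.   56.]
245 206 [ 498. -179.   51.]
246 206 [ 502. -177.   54.]
247 206 [ 503. -175.   54.]
248 206 [ 505. -173.   55.]
249 206 [ 503. -170.   52.]
246 207 [ 503. -178.   51.]
247 207 [ 505. -176.   52.]
248 207 [ 505. -173.   51.]
249 207 [ 504. -171.   49.]
250 207 [ 503. -168.   48.]
246 208 [ 502. -178.   46.]
250 208 [ 504. -169.   46.]
```

View pics/mt.png

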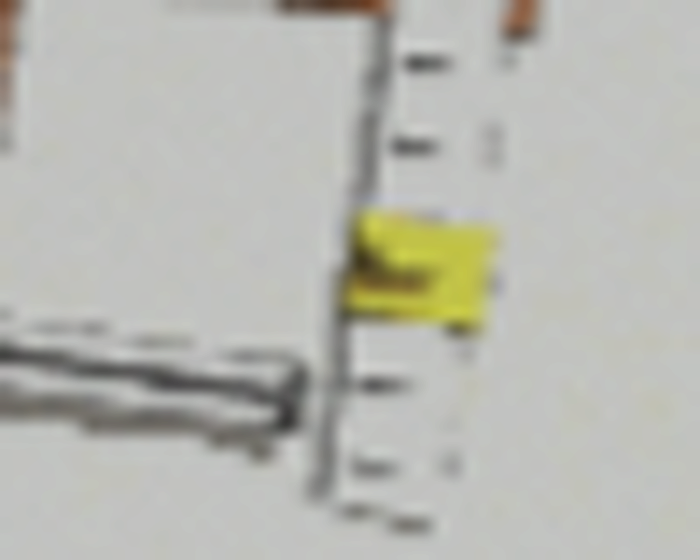

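View pics/ms.png

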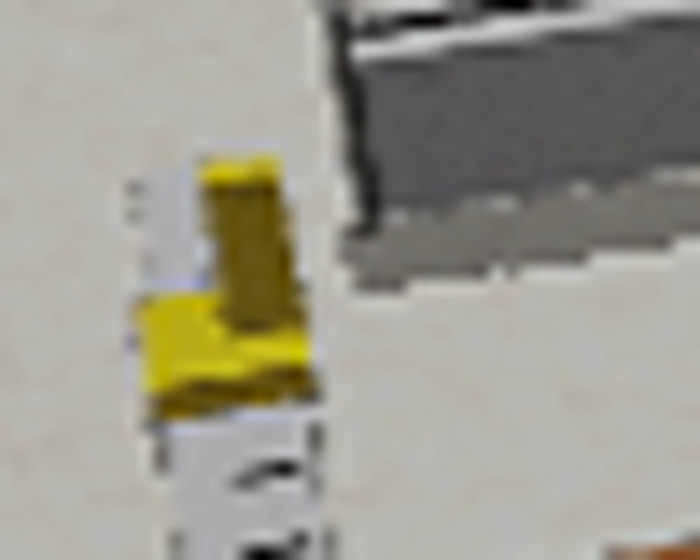

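The top view puts the blade at about (372–376, 223) and the scene view puts its top face at about (247, 202). I get prop yaw ≈ -9.4°, origin ≈ (602.7, -46.9), lever ≈ 0.38 rad open and mark ≈ 33 mm in from fully out.

The plan is to push the -x face with closed fingers, jaws along prop y, starting at prop y ≈ +98. From there I can slide towards the pole, which keeps the fingers clear of the leg.

>>> step_arm([
  {"wx":0.1226,"fingers":0},
  {"wx":0.1226,"fingers":0},
  {"wx":0.1226,"fingers":0},
  {"wx":0.1226,"fingers":0},
  {"wx":0.1226,"fingers":0},
], grip_force=20)

```text
schema error: expected keys wx, wy, wz, dx, dy, dz, fingers
```

>>> step_arm([
  {"dy":-3,"dz":-0.7,"fingers":0},
  {"dy":-3,"dz":-0.7,"fingers":0},
  {"dy":-3,"dz":-0.7,"fingers":0},
  {"dy":-3,"dz":-0.7,"fingers":0},
  {"dy":-3,"dz":-0.7,"fingers":0},
  {"dy":-3,"dz":-0.7,"fingers":0},
  {"dy":-3,"dz":-0.7,"fingers":0},
  {"dy":-3,"dz":-0.7,"fingers":0},
  {"dy":-3,"dz":-0.7,"fingers":0},
  {"dy":-3,"dz":-0.7,"fingers":0},
  {"dy":-3,"dz":-0.7,"fingers":0},
  {"dy":-3,"dz":-0.7,"fingers":0},
  {"dy":-3,"dz":-0.7,"fingers":0},
  {"dy":-3,"dz":-0.7,"fingers":0},
  {"dy":-3,"dz":-0.7,"fingers":0},
  {"dy":-3,"dz":-0.7,"fingers":0},
  {"dy":-3,"dz":-0.7,"fingers":0},
  {"dy":-3,"dz":-0.7,"fingers":0},
  {"dy":-3,"dz":-0.7,"fingers":0},
  {"dy":-3,"dz":-0.7,"fingers":0},
])

```text
schema error: expected keys wx, wy, wz, dx, dy, dz, fingers
```

```bash
cat >> h.py <<'E'
YAW=np.radians(-9.4);A=np.array([np.cos(YAW),np.sin(YAW)]);B=np.array([-A[1],A[0]]);O=np.array([602.7,-46.9])
def toprop(p): q=np.asarray(p)[...,:2]-O; return np.array([q@A,q@B])
def st():
    from workcell import telemetry
    s=telemetry.get_state();R=s["eef_rot"]
    print("t",round(s["time_s"],2),"tcp",s["tool_pos"].round(1),"prop xy",toprop(s["tool_pos"]).round(1),"F prop",(s["wrist_force"][:2]@A).round(1),(s["wrist_force"][:2]@B).round(1),s["wrist_force"][2].round(1),"grip",round(s["grip_width"],1),"tooly deg",np.degrees(np.arctan2(R[1,1],R[0,1])).round(2),"x",R[:,0].round(3))
E
python3 -c "
from h import *
st()"
```

```text
t 0.1 tcp [ 238.  -495.3  242.9] prop xy [-286.5 -502. ] F prop -0.5 -0.7 0.5 grip 92.9 tooly deg -64.35 x [-0.     0.002 -1.   ]
```

All keys are required in every row.

>>> step_arm([
  {"wx":0.1226,"wy":0,"wz":0,"dx":0,"dy":0,"dz":0,"fingers":0},
  {"wx":0.1226,"wy":0,"wz":0,"dx":0,"dy":0,"dz":0,"fingers":0},
  {"wx":0.1226,"wy":0,"wz":0,"dx":0,"dy":0,"dz":0,"fingers":0},
  {"wx":0.1226,"wy":0,"wz":0,"dx":0,"dy":0,"dz":0,"fingers":0},
  {"wx":0.1226,"wy":0,"wz":0,"dx":0,"dy":0,"dz":0,"fingers":0},
], grip_force=20)

```text
time_s: 0.6
tool_pos: [238.1, -495.5, 243.1]
eef_rot: [[-0.0, -0.169, -0.986], [0.001, -0.986, 0.169], [-1.0, -0.001, 0.0]]
wrist_force: [-0.6, 0.4, -0.8]
grip_width: 57.7
```

>>> step_arm([
  {"wx":0,"wy":0,"wz":0,"dx":0,"dy":-3,"dz":-0.7,"fingers":0},
  {"wx":0,"wy":0,"wz":0,"dx":0,"dy":-3,"dz":-0.7,"fingers":0},
  {"wx":0,"wy":0,"wz":0,"dx":0,"dy":-3,"dz":-0.7,"fingers":0},
  {"wx":0,"wy":0,"wz":0,"dx":0,"dy":-3,"dz":-0.7,"fingers":0},
  {"wx":0,"wy":0,"wz":0,"dx":0,"dy":-3,"dz":-0.7,"fingers":0},
  {"wx":0,"wy":0,"wz":0,"dx":0,"dy":-3,"dz":-0.7,"fingers":0},
  {"wx":0,"wy":0,"wz":0,"dx":0,"dy":-3,"dz":-0.7,"fingers":0},
  {"wx":0,"wy":0,"wz":0,"dx":0,"dy":-3,"dz":-0.7,"fingers":0},
  {"wx":0,"wy":0,"wz":0,"dx":0,"dy":-3,"dz":-0.7,"fingers":0},
  {"wx":0,"wy":0,"wz":0,"dx":0,"dy":-3,"dz":-0.7,"fingers":0},
  {"wx":0,"wy":0,"wz":0,"dx":0,"dy":-3,"dz":-0.7,"fingers":0},
  {"wx":0,"wy":0,"wz":0,"dx":0,"dy":-3,"dz":-0.7,"fingers":0},
  {"wx":0,"wy":0,"wz":0,"dx":0,"dy":-3,"dz":-0.7,"fingers":0},
  {"wx":0,"wy":0,"wz":0,"dx":0,"dy":-3,"dz":-0.7,"fingers":0},
  {"wx":0,"wy":0,"wz":0,"dx":0,"dy":-3,"dz":-0.7,"fingers":0},
  {"wx":0,"wy":0,"wz":0,"dx":0,"dy":-3,"dz":-0.7,"fingers":0},
  {"wx":0,"wy":0,"wz":0,"dx":0,"dy":-3,"dz":-0.7,"fingers":0},
  {"wx":0,"wy":0,"wz":0,"dx":0,"dy":-3,"dz":-0.7,"fingers":0},
  {"wx":0,"wy":0,"wz":0,"dx":0,"dy":-3,"dz":-0.7,"fingers":0},
  {"wx":0,"wy":0,"wz":0,"dx":0,"dy":-3,"dz":-0.7,"fingers":0},
])

```text
time_s: 2.6
tool_pos: [475.0, 74.4, 243.3]
eef_rot: [[-0.001, -0.164, -0.986], [0.0, -0.986, 0.164], [-1.0, 0.0, 0.001]]
wrist_force: [0.5, -0.3, 0.3]
grip_width: 0.7
```

```bash
python3 -c "
from h import *
st()"
```

```text
t 2.6 tcp [475.   74.4 243.3] prop xy [-145.8   98.8] F prop 0.5 -0.2 0.3 grip 0.7 tooly deg -99.46 x [-0.001  0.    -1.   ]
```

>>> step_arm([
  {"wx":0,"wy":0,"wz":0,"dx":2,"dy":0,"dz":0,"fingers":0},
  {"wx":0,"wy":0,"wz":0,"dx":2,"dy":0,"dz":0,"fingers":0},
  {"wx":0,"wy":0,"wz":0,"dx":2,"dy":0,"dz":0,"fingers":0},
  {"wx":0,"wy":0,"wz":0,"dx":2,"dy":0,"dz":0,"fingers":0},
  {"wx":0,"wy":0,"wz":0,"dx":2,"dy":0,"dz":0,"fingers":0},
  {"wx":0,"wy":0,"wz":0,"dx":2,"dy":0,"dz":0,"fingers":0},
  {"wx":0,"wy":0,"wz":0,"dx":1.5,"dy":0,"dz":0,"fingers":0},
  {"wx":0,"wy":0,"wz":0,"dx":1.5,"dy":0,"dz":0,"fingers":0},
  {"wx":0,"wy":0,"wz":0,"dx":1.5,"dy":0,"dz":0,"fingers":0},
  {"wx":0,"wy":0,"wz":0,"dx":1,"dy":0,"dz":0,"fingers":0},
  {"wx":0,"wy":0,"wz":0,"dx":1,"dy":0,"dz":0,"fingers":0},
  {"wx":0,"wy":0,"wz":0,"dx":0,"dy":0,"dz":0,"fingers":0},
])

```text
time_s: 3.8
tool_pos: [474.0, 73.1, 57.5]
eef_rot: [[-0.002, -0.165, -0.986], [0.0, -0.986, 0.165], [-1.0, 0.0, 0.002]]
wrist_force: [-1.2, 0.6, -0.6]
grip_width: 0.4
```

```bash
cat >> h.py <<'E'
def snap(k):
    from workcell import imaging
    for n in("scene","top"):
        d=imaging.get_image(n);pickle.dump(d,open(f"{n}{k}.pkl","wb"))
        x0,x1,y0,y1=(230,390,130,250) if n=="scene" else (270,400,150,250)
        cv2.imwrite(f"pics/{n}{k}.png",cv2.convertScaleAbs(cv2.resize(d["pixels"][y0:y1,x0:x1,::-1],None,fx=4.8,fy=4.8,interpolation=cv2.INTER_CUBIC),alpha=1.6))
E
python3 -c "
from h import *
st();snap(1)"
```

```text
t 3.8 tcp [474.   73.1  57.5] prop xy [-146.6   97.4] F prop -1.3 0.4 -0.6 grip 0.4 tooly deg -99.47 x [-0.002  0.    -1.   ]
```

View pics/scene1.png

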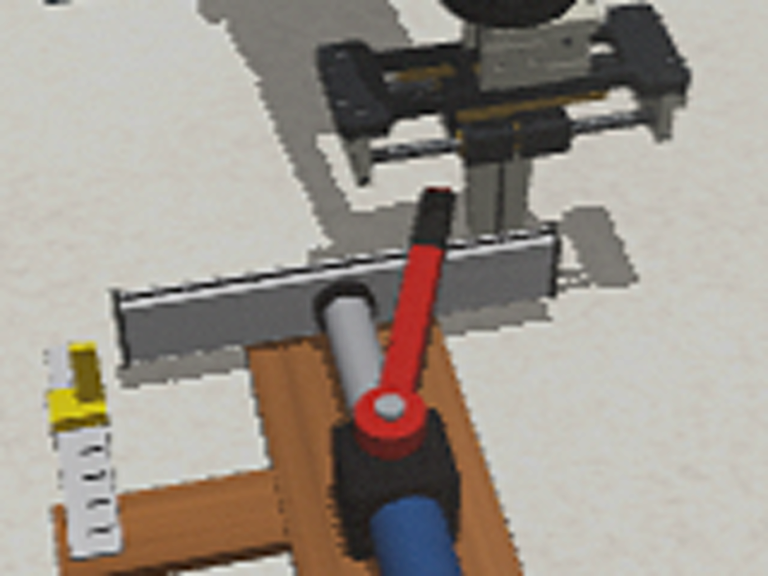

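View pics/top1.png

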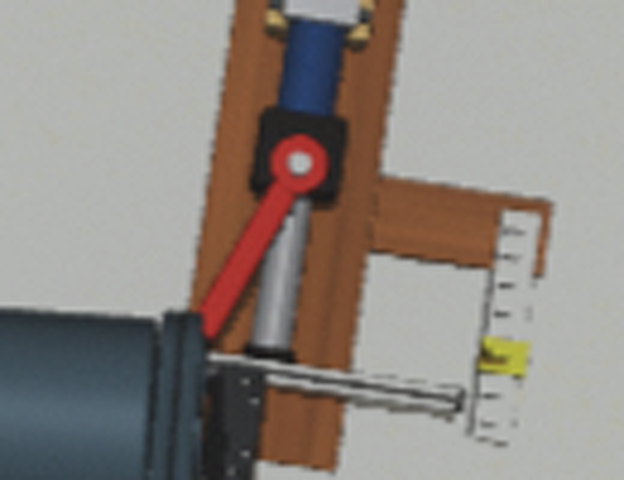

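The scene view shows the closed fingers behind the plate at about (500, 200), left of the lever tip (435, 195) with clearance. Now I push home.

>>> step_arm([
  {"wx":0,"wy":0,"wz":0,"dx":0,"dy":0,"dz":-0.6,"fingers":0},
  {"wx":0,"wy":0,"wz":0,"dx":0,"dy":0,"dz":-0.6,"fingers":0},
  {"wx":0,"wy":0,"wz":0,"dx":0,"dy":0,"dz":-0.6,"fingers":0},
  {"wx":0,"wy":0,"wz":0,"dx":0,"dy":0,"dz":-0.6,"fingers":0},
  {"wx":0,"wy":0,"wz":0,"dx":0,"dy":0,"dz":-0.6,"fingers":0},
  {"wx":0,"wy":0,"wz":0,"dx":0,"dy":0,"dz":-0.6,"fingers":0},
  {"wx":0,"wy":0,"wz":0,"dx":0,"dy":0,"dz":-0.6,"fingers":0},
  {"wx":0,"wy":0,"wz":0,"dx":0,"dy":0,"dz":-0.6,"fingers":0},
  {"wx":0,"wy":0,"wz":0,"dx":0,"dy":0,"dz":-0.6,"fingers":0},
  {"wx":0,"wy":0,"wz":0,"dx":0,"dy":0,"dz":-0.6,"fingers":0},
  {"wx":0,"wy":0,"wz":0,"dx":0,"dy":0,"dz":-0.6,"fingers":0},
  {"wx":0,"wy":0,"wz":0,"dx":0,"dy":0,"dz":-0.4,"fingers":0},
])

```text
time_s: 5.1
tool_pos: [543.1, 61.7, 58.5]
eef_rot: [[-0.003, -0.164, -0.986], [0.0, -0.986, 0.164], [-1.0, 0.0, 0.003]]
wrist_force: [-6.6, 0.3, 5.7]
grip_width: 0.5
```

```bash
python3 -c "
from h import *
st()"
```

```text
t 5.1 tcp [543.1  61.7  58.5] prop xy [-76.5  97.4] F prop -6.6 -0.8 5.7 grip 0.5 tooly deg -99.46 x [-0.003  0.    -1.   ]
```

>>> step_arm([
  {"wx":0,"wy":0,"wz":0,"dx":0,"dy":0,"dz":-0.3,"fingers":0},
  {"wx":0,"wy":0,"wz":0,"dx":0,"dy":0,"dz":-0.3,"fingers":0},
  {"wx":0,"wy":0,"wz":0,"dx":0,"dy":0,"dz":-0.2,"fingers":0},
  {"wx":0,"wy":0,"wz":0,"dx":0,"dy":0,"dz":0,"fingers":0},
])

```text
time_s: 5.5
tool_pos: [550.9, 60.4, 58.5]
eef_rot: [[-0.003, -0.164, -0.986], [0.0, -0.986, 0.164], [-1.0, 0.0, 0.003]]
wrist_force: [-6.5, 1.0, 5.2]
grip_width: 0.2
```

```bash
python3 -c "
from h import *
st()"
```

```text
t 5.5 tcp [550.9  60.4  58.5] prop xy [-68.7  97.4] F prop -6.6 -0.1 5.2 grip 0.2 tooly deg -99.46 x [-0.003  0.    -1.   ]
```

>>> step_arm([
  {"wx":0,"wy":0,"wz":0,"dx":0,"dy":0,"dz":-0.2,"fingers":0},
  {"wx":0,"wy":0,"wz":0,"dx":0,"dy":0,"dz":-0.2,"fingers":0},
  {"wx":0,"wy":0,"wz":0,"dx":0,"dy":0,"dz":0,"fingers":0},
])

```text
time_s: 5.8
tool_pos: [551.7, 60.3, 58.3]
eef_rot: [[-0.009, -0.164, -0.986], [0.001, -0.986, 0.164], [-1.0, 0.0, 0.009]]
wrist_force: [-15.9, 1.5, 13.3]
grip_width: 0.8
```

```bash
python3 -c "
from h import *
st()"
```

```text
t 5.8 tcp [551.7  60.3  58.3] prop xy [-67.8  97.4] F prop -16.0 -1.2 13.3 grip 0.8 tooly deg -99.44 x [-0.009  0.001 -1.   ]
```

```bash
python3 -c "
from h import *
snap(2)
def zoom(k,n,x0,x1,y0,y1,f):
    d=pickle.load(open(f'{n}{k}.pkl','rb'));cv2.imwrite(f'pics/{n}{k}z.png',cv2.convertScaleAbs(cv2.resize(d['pixels'][y0:y1,x0:x1,::-1],None,fx=f,fy=f,interpolation=cv2.INTER_CUBIC),alpha=1.6))
zoom(2,'scene',230,330,180,250,8)
"
```

```text
(no output)
```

View pics/scene2z.png

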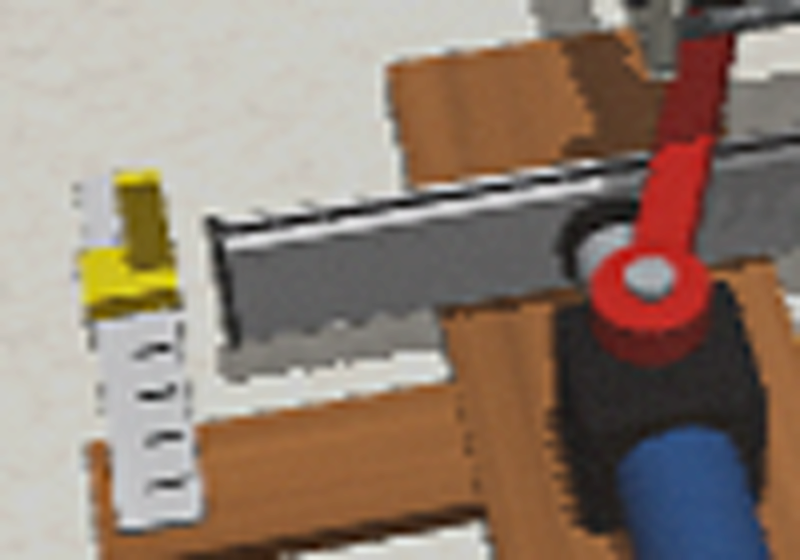

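View pics/top2.png

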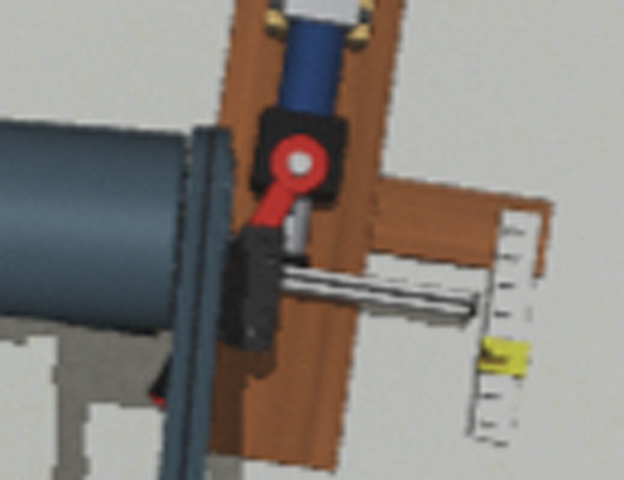

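```bash
python3 -c "
from h import *
s=pickle.load(open('scene2.pkl','rb'));t=pickle.load(open('top2.pkl','rb'))
f=lambda d,u,v,z: toprop(ray(d,u,v,z)[0]).round(1)
print('scene mark',f(s,249.0,201.8,66),f(s,246.6,201.8,66),'head R home',f(s,256.2,207.1,64),'rest',f(s,230+118/4.8-.4,130+293/4.8-.4,64))
print('top mark',f(t,372.5,223.7,66),'base ctr',f(t,375.,223.9,30),'head home',f(t,270+473/4.8-.4,150+309/4.8-.4,64),'rest',f(t,270+461/4.8-.4,150+401/4.8-.4,64))
"
```

```text
scene mark [ -78.8 -135.9] [ -80.1 -141.6] head R home [ -58.8 -120.6] rest [-117.8 -119. ]
top mark [ -82.  -136.9] base ctr [ -80.1 -150.2] head home [ -55.3 -120.4] rest [-112.6 -120.9]
```

>>> step_arm([
  {"wx":0,"wy":0,"wz":0,"dx":0,"dy":0,"dz":0.3,"fingers":0},
  {"wx":0,"wy":0,"wz":0,"dx":0,"dy":0,"dz":0.3,"fingers":0},
  {"wx":0,"wy":0,"wz":0,"dx":0,"dy":0,"dz":0.3,"fingers":0},
  {"wx":0,"wy":0,"wz":0,"dx":0,"dy":0,"dz":0.3,"fingers":0},
  {"wx":0,"wy":0,"wz":0,"dx":0,"dy":0,"dz":0.3,"fingers":0},
  {"wx":0,"wy":0,"wz":0,"dx":0,"dy":0,"dz":0.3,"fingers":0},
  {"wx":0,"wy":0,"wz":0,"dx":0,"dy":0,"dz":0.3,"fingers":0},
  {"wx":0,"wy":0,"wz":0,"dx":0,"dy":0,"dz":0.2,"fingers":0},
  {"wx":0,"wy":0,"wz":0,"dx":0,"dy":0,"dz":0.1,"fingers":0},
  {"wx":0,"wy":0,"wz":0,"dx":0,"dy":0,"dz":0,"fingers":0},
])

```text
time_s: 6.9
tool_pos: [530.9, 63.7, 58.3]
eef_rot: [[-0.003, -0.164, -0.986], [0.0, -0.986, 0.164], [-1.0, 0.0, 0.003]]
wrist_force: [-6.2, 0.9, 3.6]
grip_width: 0.2
```

```bash
cat >> h.py <<'E'
def zoom(k,n,x0,x1,y0,y1,f):
    d=pickle.load(open(f'{n}{k}.pkl','rb'));cv2.imwrite(f'pics/{n}{k}z.png',cv2.convertScaleAbs(cv2.resize(d['pixels'][y0:y1,x0:x1,::-1],None,fx=f,fy=f,interpolation=cv2.INTER_CUBIC),alpha=1.7))
E
python3 -c "
from h import *
st();snap(3);zoom(3,'scene',235,295,180,220,13);zoom(3,'top',335,385,205,240,14)"
```

```text
t 6.9 tcp [530.9  63.7  58.3] prop xy [-88.9  97.4] F prop -6.2 -0.2 3.6 grip 0.2 tooly deg -99.46 x [-0.003  0.    -1.   ]
```

View pics/scene3z.png

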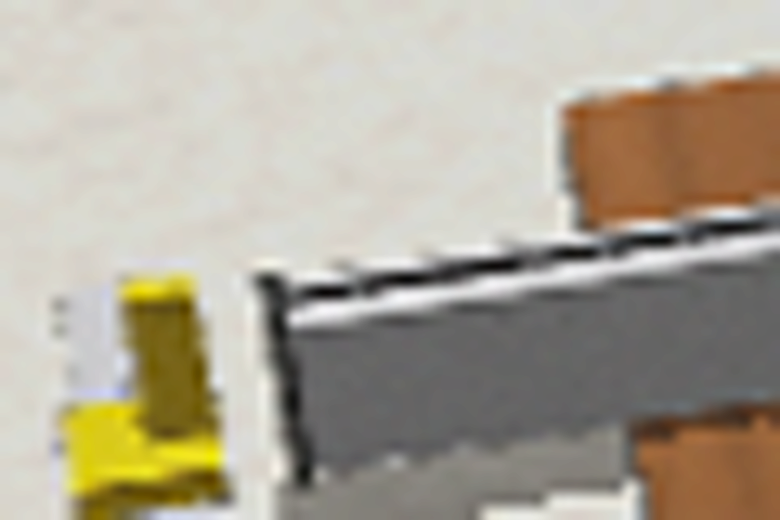

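View pics/top3z.png

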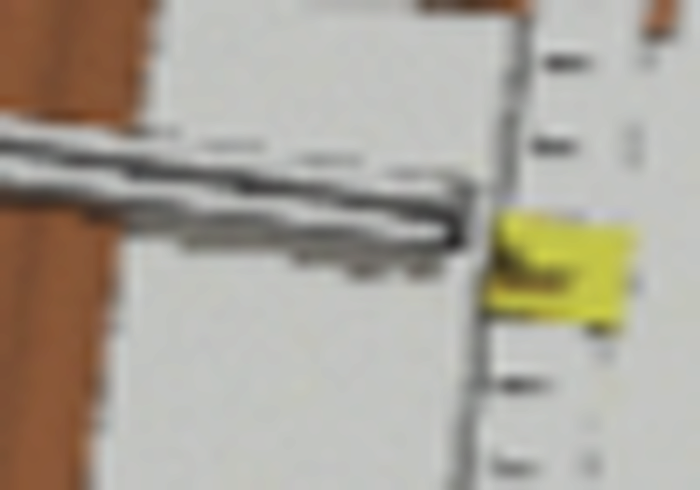

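```bash
cat >> h.py <<'E'
def meas(k):
    s=pickle.load(open(f'scene{k}.pkl','rb'));P=pts(s);hsv=cv2.cvtColor(s["pixels"],cv2.COLOR_RGB2HSV)
    H,S,V=[hsv[...,i].astype(int) for i in range(3)]
    q=P[...,:2]-O;X=q@A;Y=q@B;Z=P[...,2]
    er=lambda m:cv2.erode(m.astype(np.uint8),np.ones((3,3)))>0
    bl=(H>18)&(H<36)&(S>120)&(abs(X+80)<25)&(Y<-125)&(Y>-170)
    f=bl&(Z>38)&(Z<62);print("blade front X med",np.median(X[f]).round(2),X[f].std().round(2),f.sum(),"->ctr",(np.median(X[f])-2.5).round(2), "Y",Y[f].min().round(1),Y[f].max().round(1))
    pl=er((S<50)&(V>40)&(Z>22)&(Z<61)&(X>-118)&(X<-35)&(Y<-35)&(Y>-119))
    c=np.polyfit(Y[pl],X[pl],1);print("plate front fit",c,pl.sum(),"X@-45",np.polyval(c,-45).round(2),"X@-135",np.polyval(c,-135).round(2),"ctr@-120",(np.polyval(c,-120)-7).round(2), "std",(X[pl]-np.polyval(c,Y[pl])).std())
    t=pickle.load(open(f'top{k}.pkl','rb'))
    # line fits, darkest subpixel row per column
    for d,n,zz in((s,'scene',64),(t,'top',64)):
        g=cv2.cvtColor(d["pixels"],cv2.COLOR_RGB2GRAY).astype(float);pt=[]
        xc=np.median(X[pl])-7
        for y in np.arange(-112,-38,3.):
            w=O+A*xc+B*y;u,v=proj(d,[w[0],w[1],zz])[0];u=int(round(u));r=np.arange(int(v)-4,int(v)+6)
            col=g[r,u];i=col[1:-1].argmin()+1
            a,b,e=col[i-1:i+2];o=.5*(a-e)/(a-2*b+e) if a-2*b+e else 0
            pt.append(toprop(ray(d,u,r[i]+o,zz)[0]))
        pt=np.array(pt);c=np.polyfit(pt[:,1],pt[:,0],1);res=pt[:,0]-np.polyval(c,pt[:,1]);ok=abs(res)<2.5;c=np.polyfit(pt[ok,1],pt[ok,0],1)
        print(n,"line X@-120",np.polyval(c,-120).round(2),"slope",c[0].round(4),ok.sum(),"X@-80",np.polyval(c,-80).round(2))
    P=pts(t);hsv=cv2.cvtColor(t["pixels"],cv2.COLOR_RGB2HSV);H,S,V=[hsv[...,i].astype(int) for i in range(3)]
    q=P[...,:2]-O;X=q@A;Y=q@B;Z=P[...,2]
    bl=(H>15)&(H<38)&(S>80)&(abs(X+80)<25)&(Y<-125)&(Y>-170)&(Z>58)
    print("top blade top",[(x.round(1),y.round(0),z.round(0)) for x,y,z in zip(X[bl],Y[bl],Z[bl])], X[bl].mean())
E
python3 -c "
from h import *
for k in (0,2,3): print('---',k);meas(k)"
```

```text
--- 0
blade front X med -78.29 1.29 31 ->ctr -80.79 Y -147.5 -135.7
plate front fit [-2.95274088e-03 -1.06008645e+02] 236 X@-45 -105.88 X@-135 -105.61 ctr@-120 -112.65 std 1.2256547464601397
scene line X@-120 -113.34 slope -0.0004 24 X@-80 -113.36
top line X@-120 -111.76 slope -0.0148 13 X@-80 -112.35
top blade top [(np.float64(-77.0), np.float64(-136.0), np.float64(60.0)), (np.float64(-80.1), np.float64(-136.0), np.float64(62.0)), (np.float64(-79.9), np.float64(-138.0), np.float64(69.0)), (np.float64(-79.3), np.float64(-141.0), np.float64(65.0)), (np.float64(-78.9), np.float64(-144.0), np.float64(67.0)), (np.float64(-78.5), np.float64(-147.0), np.float64(66.0)), (np.float64(-81.8), np.float64(-144.0), np.float64(66.0)), (np.float64(-81.4), np.float64(-147.0), np.float64(67.0))] -79.60143697851075
--- 2
blade front X med -77.87 1.23 32 ->ctr -80.37 Y -147.2 -135.7
plate front fit [ 3.12753511e-03 -4.54564856e+01] 257 X@-45 -45.6 X@-135 -45.88 ctr@-120 -52.83 std 1.074289466053619
scene line X@-120 -53.31 slope 0.0046 22 X@-80 -53.13
top line X@-120 -51.84 slope -0.0115 12 X@-80 -52.3
[... 663 characters left out ...]
0 -73.78 std 1.152184147983272
scene line X@-120 -74.35 slope 0.0016 23 X@-80 -74.29
top line X@-120 -73.25 slope 0.003 12 X@-80 -73.13
top blade top [(np.float64(-77.0), np.float64(-136.0), np.float64(60.0)), (np.float64(-79.9), np.float64(-136.0), np.float64(58.0)), (np.float64(-79.8), np.float64(-138.0), np.float64(68.0)), (np.float64(-79.1), np.float64(-142.0), np.float64(60.0)), (np.float64(-78.8), np.float64(-144.0), np.float64(64.0)), (np.float64(-78.6), np.float64(-146.0), np.float64(69.0)), (np.float64(-82.0), np.float64(-142.0), np.float64(60.0)), (np.float64(-81.8), np.float64(-144.0), np.float64(66.0)), (np.float64(-81.4), np.float64(-147.0), np.float64(66.0))] -79.82071786628484
```

Measurements agree: rest is -113 and home is -53, so it was fully home. The head is now at -73.8 and the mark at about -80.4, so I go back 6.6 mm more.

>>> step_arm([
  {"wx":0,"wy":0,"wz":0,"dx":0,"dy":0,"dz":0.22,"fingers":0},
  {"wx":0,"wy":0,"wz":0,"dx":0,"dy":0,"dz":0.22,"fingers":0},
  {"wx":0,"wy":0,"wz":0,"dx":0,"dy":0,"dz":0.22,"fingers":0},
  {"wx":0,"wy":0,"wz":0,"dx":0,"dy":0,"dz":0,"fingers":0},
  {"wx":0,"wy":0,"wz":0,"dx":0,"dy":0,"dz":0,"fingers":0},
])

```text
time_s: 7.5
tool_pos: [524.6, 64.8, 58.3]
eef_rot: [[-0.003, -0.164, -0.986], [0.0, -0.986, 0.164], [-1.0, 0.0, 0.003]]
wrist_force: [-5.4, 0.2, 3.2]
grip_width: 0.7
```

```bash
python3 -c "
from h import *
st();snap(4);meas(4);st()"
```

```text
t 7.5 tcp [524.6  64.8  58.3] prop xy [-95.3  97.4] F prop -5.3 -0.7 3.2 grip 0.7 tooly deg -99.46 x [-0.003  0.    -1.   ]
blade front X med -78.18 1.32 35 ->ctr -80.68 Y -147.3 -135.8
plate front fit [ 2.73049684e-03 -7.29263620e+01] 252 X@-45 -73.05 X@-135 -73.29 ctr@-120 -80.25 std 1.0781907313441876
scene line X@-120 -80.82 slope 0.0027 23 X@-80 -80.71
top line X@-120 -79.73 slope 0.0063 13 X@-80 -79.48
top blade top [(np.float64(-77.0), np.float64(-136.0), np.float64(60.0)), (np.float64(-80.0), np.float64(-136.0), np.float64(60.0)), (np.float64(-79.7), np.float64(-138.0), np.float64(64.0)), (np.float64(-79.2), np.float64(-141.0), np.float64(64.0)), (np.float64(-78.9), np.float64(-144.0), np.float64(66.0)), (np.float64(-78.3), np.float64(-147.0), np.float64(63.0)), (np.float64(-82.0), np.float64(-143.0), np.float64(58.0)), (np.float64(-81.8), np.float64(-144.0), np.float64(65.0)), (np.float64(-81.3), np.float64(-148.0), np.float64(63.0))] -79.78984333377929
t 7.6 tcp [524.6  64.8  58.3] prop xy [-95.3  97.4] F prop -6.2 0.2 3.1 grip 0.4 tooly deg -99.46 x [-0.003  0.    -1.   ]
```

The head is level with the mark to about 0.5 mm in both views. Now I slide towards the pole.

>>> step_arm([
  {"wx":0,"wy":0,"wz":0,"dx":0,"dy":0.3,"dz":0,"fingers":0},
  {"wx":0,"wy":0,"wz":0,"dx":0,"dy":0.3,"dz":0,"fingers":0},
  {"wx":0,"wy":0,"wz":0,"dx":0,"dy":0.3,"dz":0,"fingers":0},
  {"wx":0,"wy":0,"wz":0,"dx":0,"dy":0.3,"dz":0,"fingers":0},
  {"wx":0,"wy":0,"wz":0,"dx":0,"dy":0.3,"dz":0,"fingers":0},
  {"wx":0,"wy":0,"wz":0,"dx":0,"dy":0.3,"dz":0,"fingers":0},
  {"wx":0,"wy":0,"wz":0,"dx":0,"dy":0.3,"dz":0,"fingers":0},
  {"wx":0,"wy":0,"wz":0,"dx":0,"dy":0.3,"dz":0,"fingers":0},
  {"wx":0,"wy":0,"wz":0,"dx":0,"dy":0.3,"dz":0,"fingers":0},
  {"wx":0,"wy":0,"wz":0,"dx":0,"dy":0.3,"dz":0,"fingers":0},
])

```text
time_s: 8.6
tool_pos: [519.3, 36.4, 57.8]
eef_rot: [[-0.003, -0.165, -0.986], [0.002, -0.986, 0.165], [-1.0, -0.002, 0.004]]
wrist_force: [-4.3, 6.9, -0.2]
grip_width: 0.5
```

```bash
python3 -c "
from h import *
st();snap(5);meas(5);st()"
```

```text
t 8.6 tcp [519.3  36.4  57.8] prop xy [-95.9  68.5] F prop -5.4 6.1 -0.2 grip 0.5 tooly deg -99.48 x [-0.003  0.002 -1.   ]
blade front X med -78.48 1.06 29 ->ctr -80.98 Y -147.4 -135.7
plate front fit [ 6.33073841e-03 -7.33177837e+01] 239 X@-45 -73.6 X@-135 -74.17 ctr@-120 -81.08 std 1.1686844303093258
scene line X@-120 -81.11 slope 0.0013 24 X@-80 -81.06
top line X@-120 -80.41 slope 0.0094 15 X@-80 -80.03
top blade top [(np.float64(-80.0), np.float64(-136.0), np.float64(62.0)), (np.float64(-79.8), np.float64(-138.0), np.float64(67.0)), (np.float64(-79.2), np.float64(-141.0), np.float64(64.0)), (np.float64(-78.7), np.float64(-145.0), np.float64(62.0)), (np.float64(-78.5), np.float64(-147.0), np.float64(67.0)), (np.float64(-81.7), np.float64(-145.0), np.float64(64.0)), (np.float64(-81.3), np.float64(-148.0), np.float64(64.0))] -79.89355464432336
t 8.7 tcp [519.2  36.   57.8] prop xy [-95.9  68.1] F prop -6.2 4.0 -0.4 grip 0.9 tooly deg -99.49 x [-0.004  0.002 -1.   ]
```

View pics/scene5.png

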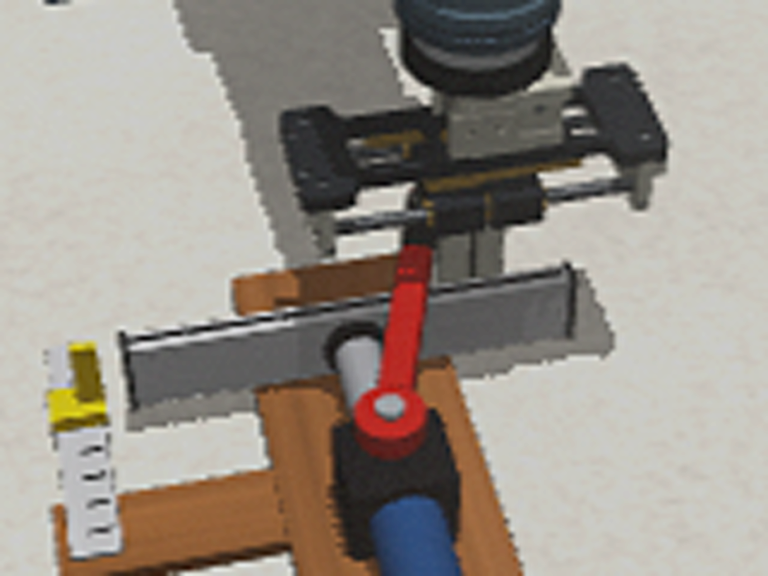

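The lever has been picked up and is moving with the fingers at about (415, 250). The head is still level. Continuing with a small drift correction.

>>> step_arm([
  {"wx":0,"wy":0,"wz":0,"dx":0,"dy":0.3,"dz":-0.01,"fingers":0},
  {"wx":0,"wy":0,"wz":0,"dx":0,"dy":0.3,"dz":-0.01,"fingers":0},
  {"wx":0,"wy":0,"wz":0,"dx":0,"dy":0.3,"dz":-0.01,"fingers":0},
  {"wx":0,"wy":0,"wz":0,"dx":0,"dy":0.3,"dz":-0.01,"fingers":0},
  {"wx":0,"wy":0,"wz":0,"dx":0,"dy":0.3,"dz":0,"fingers":0},
  {"wx":0,"wy":0,"wz":0,"dx":0,"dy":0.3,"dz":0,"fingers":0},
  {"wx":0,"wy":0,"wz":0,"dx":0,"dy":0.3,"dz":0,"fingers":0},
  {"wx":0,"wy":0,"wz":0,"dx":0,"dy":0.3,"dz":0,"fingers":0},
  {"wx":0,"wy":0,"wz":0,"dx":0,"dy":0.3,"dz":0,"fingers":0},
  {"wx":0,"wy":0,"wz":0,"dx":0,"dy":0.3,"dz":0,"fingers":0},
  {"wx":0,"wy":0,"wz":0,"dx":0,"dy":0.3,"dz":0,"fingers":0},
])

```text
time_s: 9.8
tool_pos: [513.8, 3.9, 57.6]
eef_rot: [[-0.004, -0.165, -0.986], [0.003, -0.986, 0.165], [-1.0, -0.002, 0.005]]
wrist_force: [-5.7, 7.2, 0.4]
grip_width: 0.7
```

```bash
cat >> h.py <<'E'
def lev(k):
    for n in('scene','top'):
        d=pickle.load(open(f'{n}{k}.pkl','rb'));hsv=cv2.cvtColor(d["pixels"],cv2.COLOR_RGB2HSV);H,S,V=[hsv[...,i] for i in range(3)]
        P=pts(d);Z=P[...,2]
        m=((H<6)|(H>174))&(S>150)&(V>40)&(Z>79)&(Z<89);v,u=np.nonzero(m)
        L=ray(d,u,v,84)[:,:2]-O;x=L@A;y=L@B;ok=(x<-8)&(x>-110)&(abs(y)<70);x,y=x[ok],y[ok]
        if len(x)<10: print(n,'few');continue
        xs=np.arange(x.min(),x.max()-4,6);c=[]
        for a in xs:
            q=(x>=a)&(x<a+6)
            if q.sum()>2:c.append([a+3,y[q].mean()])
        c=np.array(c);f=np.polyfit(c[:,0],c[:,1],1);print(n,'lever ang',(-np.arctan(f[0])).round(3),'y@pivot',np.polyval(f,15).round(1),'alt(from pivot)',np.mean(np.arctan2(c[:,1],15-c[:,0])).round(3),len(x))
E
python3 -c "
from h import *
lev(0);st();snap(6);meas(6);lev(6)"
```

```text
scene lever ang 0.366 y@pivot 1.5 alt(from pivot) 0.389 190
top lever ang 0.365 y@pivot 0.8 alt(from pivot) 0.377 184
t 9.8 tcp [513.8   3.9  57.6] prop xy [-96.   35.6] F prop -6.8 6.1 0.4 grip 0.7 tooly deg -99.48 x [-0.004  0.003 -1.   ]
blade front X med -78.16 1.36 32 ->ctr -80.66 Y -147.3 -135.7
plate front fit [-3.74468009e-03 -7.42343826e+01] 236 X@-45 -74.07 X@-135 -73.73 ctr@-120 -80.79 std 1.2049473606932752
scene line X@-120 -81.21 slope 0.0008 24 X@-80 -81.17
top line X@-120 -80.57 slope 0.0157 16 X@-80 -79.94
top blade top [(np.float64(-80.2), np.float64(-135.0), np.float64(65.0)), (np.float64(-79.7), np.float64(-138.0), np.float64(65.0)), (np.float64(-79.4), np.float64(-141.0), np.float64(67.0)), (np.float64(-78.9), np.float64(-144.0), np.float64(66.0)), (np.float64(-78.5), np.float64(-147.0), np.float64(68.0)), (np.float64(-81.7), np.float64(-145.0), np.float64(63.0)), (np.float64(-81.4), np.float64(-147.0), np.float64(66.0))] -79.95802261651163
scene lever ang 0.073 y@pivot -0.3 alt(from pivot) 0.068 187
top lever ang 0.0 y@pivot 2.6 alt(from pivot) 0.082 28
```

View pics/scene6.png

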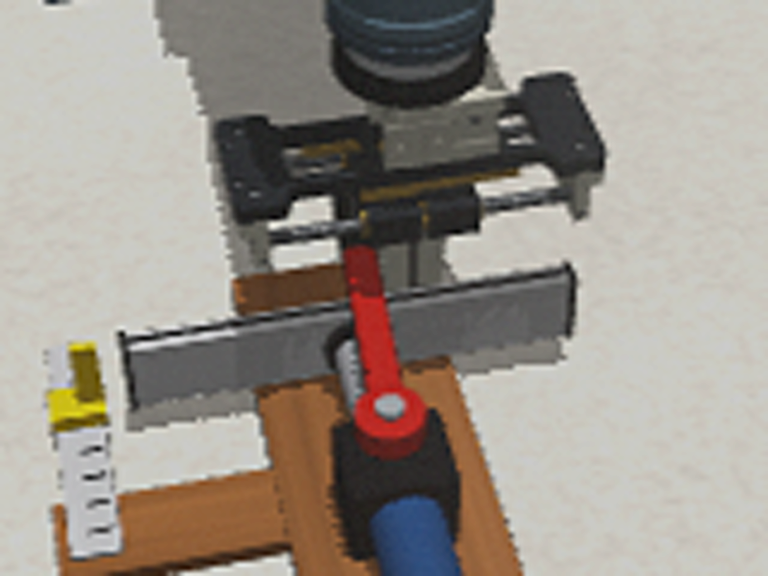

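The lever is at about 0.07 rad and the head about 0.4 mm back of the mark. Closing the rest now.

>>> step_arm([
  {"wx":0,"wy":0,"wz":0,"dx":0,"dy":0.2,"dz":-0.02,"fingers":0},
  {"wx":0,"wy":0,"wz":0,"dx":0,"dy":0.2,"dz":-0.02,"fingers":0},
  {"wx":0,"wy":0,"wz":0,"dx":0,"dy":0.2,"dz":0,"fingers":0},
  {"wx":0,"wy":0,"wz":0,"dx":0,"dy":0.2,"dz":0,"fingers":0},
  {"wx":0,"wy":0,"wz":0,"dx":0,"dy":0.1,"dz":0,"fingers":0},
  {"wx":0,"wy":0,"wz":0,"dx":0,"dy":0,"dz":0,"fingers":0},
])

```text
time_s: 10.5
tool_pos: [512.4, -5.0, 57.5]
eef_rot: [[-0.005, -0.165, -0.986], [0.003, -0.986, 0.165], [-1.0, -0.002, 0.006]]
wrist_force: [-6.0, 5.9, -0.0]
grip_width: 0.1
```

```bash
python3 -c "
from h import *
st();snap(7);meas(7);lev(7);st()"
```

```text
t 10.5 tcp [512.4  -5.   57.5] prop xy [-96.   26.6] F prop -6.9 4.9 -0.0 grip 0.1 tooly deg -99.48 x [-0.005  0.003 -1.   ]
blade front X med -77.86 1.12 36 ->ctr -80.36 Y -147.3 -135.7
plate front fit [-2.62852841e-03 -7.40168205e+01] 232 X@-45 -73.9 X@-135 -73.66 ctr@-120 -80.7 std 1.1548088460661383
scene line X@-120 -81.01 slope -0.0023 21 X@-80 -81.11
top line X@-120 -81.05 slope 0.0426 12 X@-80 -79.34
top blade top [(np.float64(-80.2), np.float64(-135.0), np.float64(65.0)), (np.float64(-79.7), np.float64(-138.0), np.float64(65.0)), (np.float64(-79.3), np.float64(-141.0), np.float64(65.0)), (np.float64(-78.9), np.float64(-144.0), np.float64(67.0)), (np.float64(-78.6), np.float64(-146.0), np.float64(70.0)), (np.float64(-81.8), np.float64(-144.0), np.float64(66.0)), (np.float64(-81.3), np.float64(-148.0), np.float64(63.0))] -79.96499189885378
scene lever ang -0.003 y@pivot -0.6 alt(from pivot) -0.014 193
top lever ang -0.101 y@pivot 2.7 alt(from pivot) -0.017 30
t 10.6 tcp [512.4  -5.   57.5] prop xy [-96.   26.6] F prop -7.8 5.0 -0.3 grip 0.5 tooly deg -99.48 x [-0.005  0.003 -1.   ]
```

>>> step_arm([
  {"wx":0,"wy":0,"wz":0,"dx":0,"dy":0.1,"dz":-0.03,"fingers":0},
  {"wx":0,"wy":0,"wz":0,"dx":0,"dy":0.1,"dz":-0.02,"fingers":0},
  {"wx":0,"wy":0,"wz":0,"dx":0,"dy":0.1,"dz":0,"fingers":0},
  {"wx":0,"wy":0,"wz":0,"dx":0,"dy":0,"dz":0,"fingers":0},
])

```text
time_s: 11.0
tool_pos: [512.3, -5.3, 57.5]
eef_rot: [[-0.005, -0.165, -0.986], [0.007, -0.986, 0.165], [-1.0, -0.006, 0.006]]
wrist_force: [-4.6, 19.7, 1.0]
grip_width: 0.6
```

```bash
python3 -c "
from h import *
st()"
```

```text
t 11.0 tcp [512.3  -5.3  57.5] prop xy [-96.   26.2] F prop -7.8 18.7 1.0 grip 0.6 tooly deg -99.52 x [-0.005  0.007 -1.   ]
```

>>> step_arm([
  {"wx":0,"wy":0,"wz":0,"dx":0,"dy":-0.12,"dz":-0.03,"fingers":0},
  {"wx":0,"wy":0,"wz":0,"dx":0,"dy":0,"dz":-0.02,"fingers":0},
  {"wx":0,"wy":0,"wz":0,"dx":0,"dy":0,"dz":0,"fingers":0},
])

```text
time_s: 11.3
tool_pos: [512.3, -5.3, 57.5]
eef_rot: [[-0.007, -0.165, -0.986], [0.005, -0.986, 0.165], [-1.0, -0.004, 0.007]]
wrist_force: [-7.9, 12.5, 2.9]
grip_width: 0.5
```

```bash
python3 -c "
from h import *
st();snap(8);meas(8);lev(8);snap(9);meas(9);lev(9);st();zoom(9,'scene',235,295,180,220,13);zoom(9,'top',335,385,205,240,14)
d=pickle.load(open('scene9.pkl','rb'));cv2.imwrite('pics/full9.png',d['pixels'][:,:,::-1])"
```

```text
t 11.3 tcp [512.3  -5.3  57.5] prop xy [-96.   26.3] F prop -9.8 11.0 2.9 grip 0.5 tooly deg -99.48 x [-0.007  0.005 -1.   ]
blade front X med -78.25 1.33 33 ->ctr -80.75 Y -147.2 -135.8
plate front fit [-5.59727065e-03 -7.42961967e+01] 250 X@-45 -74.04 X@-135 -73.54 ctr@-120 -80.62 std 1.1348766537265593
scene line X@-120 -81.22 slope 0.001 24 X@-80 -81.18
top line X@-120 -80.6 slope 0.0181 14 X@-80 -79.88
top blade top [(np.float64(-80.0), np.float64(-136.0), np.float64(61.0)), (np.float64(-79.8), np.float64(-138.0), np.float64(66.0)), (np.float64(-79.3), np.float64(-141.0), np.float64(66.0)), (np.float64(-78.8), np.float64(-144.0), np.float64(65.0)), (np.float64(-78.5), np.float64(-147.0), np.float64(66.0)), (np.float64(-82.0), np.float64(-142.0), np.float64(61.0)), (np.float64(-81.7), np.float64(-145.0), np.float64(64.0)), (np.float64(-81.4), np.float64(-147.0), np.float64(67.0))] -80.19044763976504
scene lever ang -0.01 y@pivot -0.2 alt(from pivot) -0.015 191
top lever ang -0.091 y@pivot 2.4 alt(from pivot) -0.01 28
blade front X med -78.24 1.13 31 ->ctr -80.74 Y -147.3 -135.7
p
[... 215 characters left out ...]
 -79.83
top blade top [(np.float64(-79.9), np.float64(-136.0), np.float64(59.0)), (np.float64(-79.8), np.float64(-138.0), np.float64(68.0)), (np.float64(-79.3), np.float64(-141.0), np.float64(67.0)), (np.float64(-79.0), np.float64(-143.0), np.float64(70.0)), (np.float64(-78.4), np.float64(-147.0), np.float64(65.0)), (np.float64(-81.7), np.float64(-145.0), np.float64(63.0)), (np.float64(-81.4), np.float64(-147.0), np.float64(66.0))] -79.93074329718482
scene lever ang -0.009 y@pivot -0.4 alt(from pivot) -0.016 191
top lever ang -0.091 y@pivot 2.4 alt(from pivot) -0.01 28
t 11.5 tcp [512.3  -5.3  57.5] prop xy [-96.   26.3] F prop -9.7 11.9 3.2 grip 0.8 tooly deg -99.49 x [-0.007  0.005 -1.   ]
```

View pics/scene9z.png

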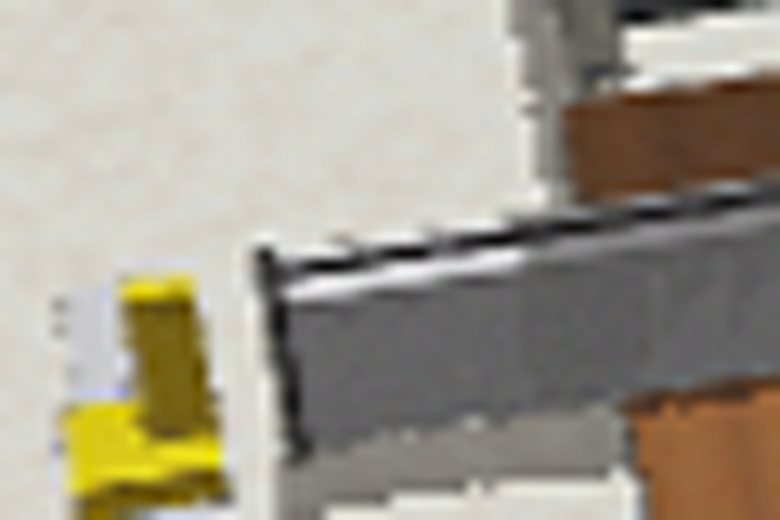

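View pics/full9.png

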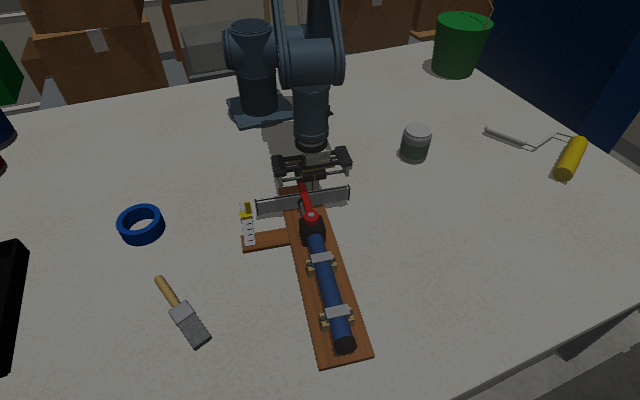

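View pics/top9z.png

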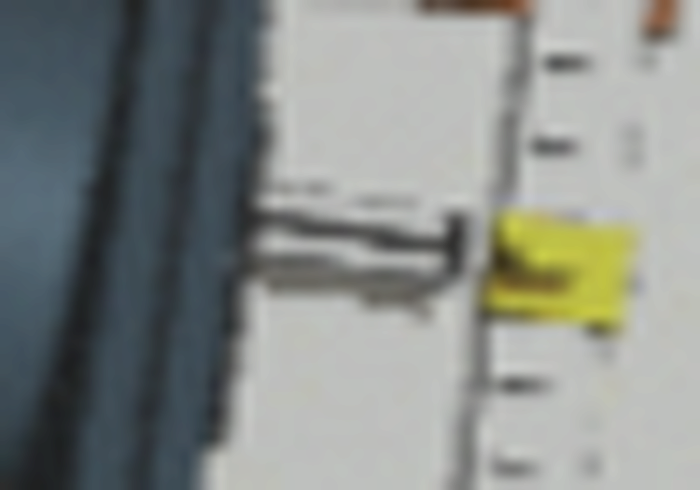

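The numbers agree on the lever (closed, on its stop) and on the head level. By eye, though, the scene line extrapolated to the blade looks slightly off. I'll check by projecting the marker's candidate points in the same image.

```bash
python3 -c "
from h import *
for n,x0,y0,f in(('scene',235,180,13),('top',335,205,14)):
    d=pickle.load(open(f'{n}9.pkl','rb'))
    for X,Y,Z in((-78,-137,66),(-83,-137,66),(-80.5,-137,66),(-80.5,-137,64),(-80.5,-120,64),(-80.5,-70,64),(-80.5,-148,66)):
        w=O+A*X+B*Y;u,v=proj(d,[w[0],w[1],Z])[0];print(n,X,Y,Z,'zoom',((u-x0+.5)*f).round(),((v-y0+.5)*f).round(), 'px',u.round(2),v.round(2))
s=pickle.load(open('scene9.pkl','rb'))
p=s['pixels'][198:212,244:254].astype(int)
print('R');print(p[...,0]);print('B');print(p[...,2])
t=pickle.load(open('top9.pkl','rb'))['pixels'][217:231,368:382].astype(int)
print('top R');print(t[...,0]);print('B');print(t[...,2])
"
```

```text
scene -78 -137 66 zoom 183.0 294.0 px 248.57 202.11
scene -83 -137 66 zoom 180.0 276.0 px 248.37 200.7
scene -80.5 -137 66 zoom 182.0 285.0 px 248.47 201.4
scene -80.5 -137 64 zoom 183.0 292.0 px 248.57 201.96
scene -80.5 -120 64 zoom 272.0 278.0 px 255.44 200.87
scene -80.5 -70 64 zoom 532.0 237.0 px 275.4 197.71
scene -80.5 -148 66 zoom 123.0 294.0 px 243.99 202.11
top -78 -137 66 zoom 535.0 250.0 px 372.72 222.36
top -83 -137 66 zoom 532.0 273.0 px 372.49 224.03
top -80.5 -137 66 zoom 534.0 262.0 px 372.61 223.2
top -80.5 -137 64 zoom 532.0 262.0 px 372.5 223.21
top -80.5 -120 64 zoom 453.0 250.0 px 366.83 222.36
top -80.5 -70 64 zoom 219.0 215.0 px 350.17 219.87
top -80.5 -148 66 zoom 585.0 269.0 px 376.28 223.75
R
[[127 127 126 126 127 126 126 127 126 128]
 [127 127 127 127 127 126 126 125 127 130]
 [128 127 125 127 127 127 127 127 127 129]
 [112 123 128 126 127 128 128 127 127 131]
 [128 132 132 121 103 110 126 127 127 128]
 [ 92  67  65  61  58  62 120 128 126 127]
 [ 92  70  69  62  66  66 101 125 127 128]
 [103  75  68  70  70  67  88 123 127 127]
 [100  74  70  68  70  67  
[... 1798 characters left out ...]
4  86  93 112 111 112 111 111 110 112 111 112 112]
 [ 80  97  61  58  66  68  80  88  96 112 111 108 110 110]
 [ 72  89  37  42  42  44  47  50  53  60  63  68  89 108]
 [ 72  88  28  33  37  40  42  41  41  40  42  52  84 111]
 [ 80  87  22  23  31  41  40  41  42  41  41  61  95 111]
 [ 79  59  23  23  25  28  31  32  37  40  41  60  95 112]
 [ 90  48  30  26  27  28  28  32  39  41  41  58  92 111]
 [ 92  43  35  40  38  40  38  40  40  41  41  71 105 110]
 [ 91  44  43  44  36  37  40  39  42  42  45  77 110 110]
 [ 91  68 103 103 101 102 103 101  85  46  49  82 112 111]
 [ 89  72 112 112 111 113 112 111 109  96  92 105 110 111]
 [ 88  72 111 111 112 111 112 111 111 104  98 112 112 111]]
```

The scene view's blade top face runs from row 200.9 to 202.1 at u=248, giving X ≈ -80.4. The head is at about -81.0, so I nudge it forward about 0.6 mm with the lever load eased a little.

>>> step_arm([
  {"wx":0,"wy":0,"wz":0,"dx":0,"dy":-0.05,"dz":-0.03,"fingers":0},
  {"wx":0,"wy":0,"wz":0,"dx":0,"dy":0,"dz":-0.03,"fingers":0},
  {"wx":0,"wy":0,"wz":0,"dx":0,"dy":0,"dz":0,"fingers":0},
  {"wx":0,"wy":0,"wz":0,"dx":0,"dy":0,"dz":0,"fingers":0},
])

```text
time_s: 11.9
tool_pos: [512.3, -5.3, 57.5]
eef_rot: [[-0.008, -0.165, -0.986], [0.005, -0.986, 0.165], [-1.0, -0.003, 0.008]]
wrist_force: [-8.7, 11.6, 5.1]
grip_width: 0.6
```

```bash
python3 -c "
from h import *
st();snap(10);meas(10);lev(10);st()"|grep -v 'top blade'
```

```text
t 11.9 tcp [512.3  -5.3  57.5] prop xy [-96.   26.3] F prop -10.4 10.0 5.1 grip 0.6 tooly deg -99.48 x [-0.008  0.005 -1.   ]
blade front X med -78.53 1.24 33 ->ctr -81.03 Y -147.4 -135.7
plate front fit [ 2.72276666e-03 -7.35565372e+01] 251 X@-45 -73.68 X@-135 -73.92 ctr@-120 -80.88 std 1.1362738139982385
scene line X@-120 -81.19 slope 0.0001 23 X@-80 -81.19
top line X@-120 -80.64 slope 0.0209 13 X@-80 -79.8
scene lever ang -0.009 y@pivot -0.4 alt(from pivot) -0.016 193
top lever ang 0.075 y@pivot -2.6 alt(from pivot) -0.012 24
t 12.0 tcp [512.3  -5.3  57.5] prop xy [-96.   26.3] F prop -11.2 9.2 4.9 grip 0.3 tooly deg -99.48 x [-0.008  0.005 -1.   ]
```

>>> step_arm([
  {"wx":0,"wy":0,"wz":0,"dx":0,"dy":-0.08,"dz":0,"fingers":0},
  {"wx":0,"wy":0,"wz":0,"dx":0,"dy":-0.07,"dz":0,"fingers":0},
  {"wx":0,"wy":0,"wz":0,"dx":0,"dy":0,"dz":0,"fingers":0},
  {"wx":0,"wy":0,"wz":0,"dx":0,"dy":0,"dz":0,"fingers":0},
])

```text
time_s: 12.4
tool_pos: [512.7, -5.2, 57.4]
eef_rot: [[-0.008, -0.164, -0.986], [0.002, -0.986, 0.164], [-1.0, -0.001, 0.008]]
wrist_force: [-9.7, 4.5, 2.5]
grip_width: 0.2
```

```bash
python3 -c "
from h import *
st();snap(11);meas(11);lev(11);st()"|grep -v 'top blade'
```

```text
t 12.4 tcp [512.7  -5.2  57.4] prop xy [-95.6  26.4] F prop -10.3 2.9 2.5 grip 0.2 tooly deg -99.46 x [-0.008  0.002 -1.   ]
blade front X med -78.39 1.11 36 ->ctr -80.89 Y -147.3 -135.7
plate front fit [-2.96559835e-04 -7.33142401e+01] 244 X@-45 -73.3 X@-135 -73.27 ctr@-120 -80.28 std 1.139582189327049
scene line X@-120 -80.88 slope 0.0018 24 X@-80 -80.8
top line X@-120 -78.74 slope -0.0411 13 X@-80 -80.38
scene lever ang -0.008 y@pivot -0.4 alt(from pivot) -0.015 191
top lever ang -0.165 y@pivot 4.5 alt(from pivot) -0.012 26
t 12.5 tcp [512.8  -5.2  57.4] prop xy [-95.5  26.5] F prop -10.0 3.1 3.1 grip 0.5 tooly deg -99.46 x [-0.008  0.003 -1.   ]
```

>>> step_arm([
  {"wx":0,"wy":0,"wz":0,"dx":0,"dy":0,"dz":0.05,"fingers":0},
  {"wx":0,"wy":0,"wz":0,"dx":0,"dy":0,"dz":0,"fingers":0},
  {"wx":0,"wy":0,"wz":0,"dx":0,"dy":0,"dz":0,"fingers":0},
  {"wx":0,"wy":0,"wz":0,"dx":0,"dy":0,"dz":0,"fingers":0},
  {"wx":0,"wy":0,"wz":0,"dx":0,"dy":0,"dz":0,"fingers":0},
  {"wx":0,"wy":0,"wz":0,"dx":0,"dy":0,"dz":0,"fingers":0},
  {"wx":0,"wy":0,"wz":0,"dx":0,"dy":0,"dz":0,"fingers":0},
  {"wx":0,"wy":0,"wz":0,"dx":0,"dy":0,"dz":0,"fingers":0},
  {"wx":0,"wy":0,"wz":0,"dx":0,"dy":0,"dz":0,"fingers":0},
  {"wx":0,"wy":0,"wz":0,"dx":0,"dy":0,"dz":0,"fingers":0},
])

```text
time_s: 13.5
tool_pos: [512.7, -5.2, 57.4]
eef_rot: [[-0.007, -0.164, -0.986], [0.002, -0.986, 0.164], [-1.0, -0.001, 0.007]]
wrist_force: [-7.8, 5.3, 1.5]
grip_width: 0.5
```

```bash
python3 -c "
from h import *
st();snap(12);meas(12);lev(12);st()"|grep -v 'top blade'
```

```text
t 13.5 tcp [512.7  -5.2  57.4] prop xy [-95.6  26.5] F prop -8.6 4.0 1.5 grip 0.5 tooly deg -99.47 x [-0.007  0.002 -1.   ]
blade front X med -77.88 1.1 32 ->ctr -80.38 Y -147.3 -136.1
plate front fit [-2.82615666e-03 -7.35318273e+01] 249 X@-45 -73.4 X@-135 -73.15 ctr@-120 -80.19 std 1.2279252827105613
scene line X@-120 -80.87 slope 0.0015 24 X@-80 -80.8
top line X@-120 -80.06 slope 0.016 12 X@-80 -79.42
scene lever ang -0.009 y@pivot -0.3 alt(from pivot) -0.015 191
top lever ang -0.128 y@pivot 3.5 alt(from pivot) -0.011 27
t 13.6 tcp [512.7  -5.2  57.4] prop xy [-95.6  26.5] F prop -9.5 3.5 2.3 grip 0.7 tooly deg -99.47 x [-0.007  0.002 -1.   ]
```

View pics/scene12.png

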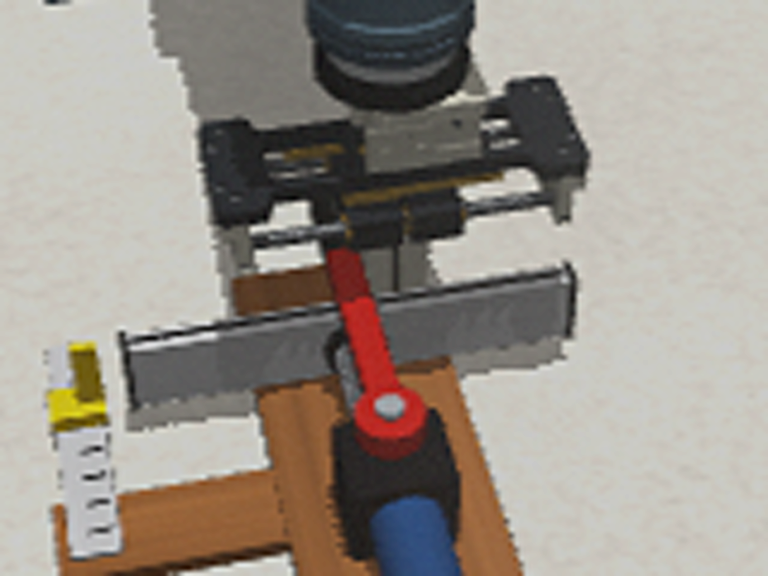

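The view shows the lever lying along the pole, from (345, 260) to (388, 405). The head line is level with the blade at about (85, 350), and the fingers are still pressing the plate. It has been stable for over a second, so I'm handing it in.

```bash
python3 -c "
from workcell import order
print(order.close_job())"
```

```text
the job is handed in; nothing more can be done
None
```

The job is handed in: the head is held at the yellow marker and the lever is closed along the pole. It took 13.6 s of the 58 s allowed.

- **Pushing home:** I pushed the head's -x face with the closed fingers, left of the lever, until it met the hard stop. The head had moved 60 mm from fully out and the push rose to 16 N.
- **Setting to the marker:** I let the head come back to the marker. In my last check its centre was at about -80.2 to -80.9 mm along the pole and the marker at about -80.4 mm, so it was level to about half a millimetre. The head and the force stayed steady for over a second.
- **Closing the lever:** I slid the fingers along the crossbar until the lever met its stop, at 18.7 N sideways. I then eased off, and it read -0.01 rad in the scene camera.
- **Bystanders:** I did not touch the tin, tape or brush. They looked unmoved in a scene picture taken just after the lever closed.

**Checks that disagreed:**
- The top camera's last lever angle (-0.13 rad) is unreliable because the arm hid most of the lever, so I relied on the scene camera and the contact force.
- By eye, the head looked about 2 to 3 mm off the marker at one point. Measuring it properly gave about 0.6 mm, and I corrected that with a small nudge forward.

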